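Fetch the tea infuser out of the tall tank with the hook rod

TASK

The tea infuser hangs deep inside the narrow iced-tea tank, on a wall peg under a sprung keeper. Take the two-pronged hook rod from its stand, catch the infuser's handle with it, ease the handle up against the keeper and off over the peg's lip without forcing it, and lift the infuser out past the peg. Set it down gently, upright, on the drip tray and hang the rod back in its stand; touch the infuser with nothing but the rod and leave the other things on the counter where they are.

Things in the scene. Friction and masses are not known exactly. Their poses are not given: they have to be found in the camera images.
- tank: tall narrow open-topped iced-tea tank, fixed; its -x wall is dark steel, the others clear. Outside 112 mm (its x) x 80 mm (y) x 140 mm high, walls 4 mm, floor 6 mm: the mouth is 104 x 72 mm. Origin: centre of the underside, z up. A black tap sticks out on the outer +x side. Inside, from the middle of the -x wall, a peg runs out along +x with a sprung keeper above it
- peg_top (a point): point on the flat top of the peg in the tank, where the infuser's bar lies: 76 mm above the tank's underside and 24 mm towards -x from its centre; axes as the tank's. The peg is steel, level, 8 mm wide, from the -x wall to 10 mm beyond this point along +x; over its last 5 mm a lip stands up 7 mm above the peg's top
- keeper_edge (a point): free lower edge of the keeper, a steel tongue 8 mm wide that covers the peg from the wall to the lip (edge 10 mm beyond peg_top along +x; nothing above or beyond it). At rest its underside is 8 mm above the peg's top, leaving only 1 mm over the lip. It slides straight up on a spring: 2 N to start, then 1.1 N per mm, to a firm stop 5 mm higher
- infuser: steel tea infuser, 0.15 to 0.22 kg: a closed drum 44 mm in diameter, 20 mm high (origin: centre of its underside, z up) with a rigid upright bail of 4 mm wire: legs at y = -19 and +19 mm, level bar along y between them, bar centre at 66 mm. It hangs in the tank with the middle of the bar on the peg, behind the lip, under the keeper, bar about along the tank's y, drum 6 mm above the floor
- infuser_bar (a point): middle of the bail's bar, 66 mm above the infuser's underside; axes as the infuser's. To come off the peg the bar must be raised 7 to 9 mm, pushing the keeper up 3 to 5 mm (some 5 to 7.5 N besides the weight), then drawn along the tank's +x, clear of lip and keeper, and by 40 to 48 mm in all, so that the drum too passes the end of the peg when it is lifted
- rod_grip (a point): hook rod, centre of its black handle: 14 mm (its x) x 26 mm (y) x 42 mm high, z up along the rod. Right below the handle is a collar 26 x 34 x 5 mm, underside 26 mm below this point; then a steel tube 9 mm in diameter down to 78 mm below, and a thinner telescopic end with the prongs. The rod weighs 0.13 kg
- hook_rod: the same rod and point. Two 5 mm prongs at y = -11 and +11 mm run from the axis along -x to x = -24 mm and turn up; a cross wire joins them on the axis. Their upper side (seat for a bar, 19 mm long) is 100 to 130 mm below this point: the stiff telescope (slips at 40 N) is set differently each time and not measured. Tips rise 6 mm above the seat (outer end x = -26.5 mm); underside 5 mm below it
- stand: steel rod stand, fixed: base plate 110 x 90 x 12 mm, a post 44 to 56 mm towards +x of the origin (on the underside, below the rod's place), and a level fork on top: two arms 6 mm thick, top at 134 mm, 20 mm wide, from the post to 20 mm towards -x of the origin, with an 18 mm slot between them, open to -x
- stand_seat (a point): where the centre of the rod's handle is when the rod hangs in the stand: 160 mm above the underside, over the stand's origin; axes as the stand's. The rod hangs in the slot, collar on the arms, prongs pointing to the stand's -x (within 0.06 rad); it goes out along -x and back along +x with the collar just above the arms
- tray: flat steel drip tray, fixed, 170 mm (its x) x 120 mm (its y), rim 12 mm high and 4 mm thick, floor about 4 to 5 mm above the counter. Origin: centre of the underside
- bowl: bystander: white porcelain bowl, 100 mm wide, 45 high; origin at the centre of its underside
- mug: bystander: white mug, 76 mm wide, 85 high; origin at the centre of its underside
- jam: bystander: amber glass jam jar, 64 mm wide, 75 high; origin at the centre of its underside
- tank_lid: bystander: the tank's flat steel lid, 116 x 84 x 8 mm with a black knob, lying on the counter; origin at the centre of its underside
- spoon: bystander: steel spoon lying on the counter
- syrup: bystander: syrup bottle, 60 mm wide, 150 high; origin at the centre of its underside
- cup: bystander: glass cup, 72 mm wide, 70 high; origin at the centre of its underside

How it is judged:
On the way, in this order (a step that is already met when the one before it is completed fails the run):
1. the rod, off its stand, bears the infuser's handle off the peg while the infuser is still down in the tank (contact force between hook_rod and infuser above 0.8 N and x of infuser_bar in the frame of tank above -0.014 m and height (world z) of infuser_bar below 0.14 m and distance between rod_grip and stand_seat above 0.05 m), for 0.05 s.
2. the infuser hangs on the rod, lifted clear out of the tank (contact force between hook_rod and infuser above 0.8 N and height (world z) of infuser above 0.14 m), for 0.1 s.
3. the infuser stands upright on the drip tray, free of the rod (x of infuser in the frame of tray between -0.057 and 0.057 m and y of infuser in the frame of tray between -0.033 and 0.033 m and height (world z) of infuser below 0.009 m and angle between infuser's own z axis and vertical below 0.12 rad and contact force between hook_rod and infuser below 0.05 N and linear speed of infuser below 0.03 m/s), for 0.2 s.
At the end, for the whole second after the job is handed in: the infuser stands at rest upright (within 0.12 rad) wholly on the drip tray's floor (its centre within 57 mm along and 33 mm across of the tray's centre), and the rod hangs at rest upright in its stand, its handle's centre within 14 mm sideways and 16 mm in all of its place (x of infuser in the frame of tray between -0.057 and 0.057 m and y of infuser in the frame of tray between -0.033 and 0.033 m and height (world z) of infuser below 0.009 m and angle between each of infuser, rod_grip's own z axis and vertical below 0.12 rad and horizontal distance between rod_grip and stand_seat below 0.014 m and distance between rod_grip and stand_seat below 0.016 m and linear speed of each of infuser, hook_rod below 0.02 m/s); the robot touches nothing.
It fails at once if the infuser is forced against the tank, peg or keeper with more than 15 N (contact force between infuser and tank above 15 N).
It fails at once if the rod is pressed against the tank with more than 16 N (contact force between hook_rod and tank above 16 N).
It fails at once if the infuser is dropped or banged on the tray (over 15 N) (contact force between infuser and tray above 15 N).
It fails at once if the robot itself touches the infuser (contact force between any of the fingers, the arm and infuser above 0.2 N).
It fails at once if a bystander is moved by more than 20 mm (distance of any of bowl, mug, jam, tank_lid, spoon, syrup, cup from where it was at the start of the episode above 0.02 m).
It also fails if it takes over 72 s, if anything falls off the work surface, if the arm or the gripper's body presses on something with over 40 N, if the wrist force passes 120 N, or if a joint passes its speed limit or range.

ROBOT

A 6-joint arm with a two-finger parallel gripper is mounted at the origin on the work surface. World frame = base frame: x ahead of the robot, y to its left, z up, the work surface at z = 0. Lengths are in m, angles in rad, forces in N, time in s.
With the tool pointing down it reaches from about 0.325 to 0.875 m from the base axis. Payload 4.4 kg.
Tool frame: the origin (TCP) lies at the centre of the arm's flange, where the gripper is bolted on; the fingertips stand 173 mm ahead of it and the grasp point (between the pads) lies 155 mm ahead of it; z points along the fingers, y is the line along which they close (so a half turn about z gives the same grasp; the last joint's range is limited). The gripper opens to 85 mm and grips with 20 to 120 N. Pads are 22 mm wide; open, the fingers measure 114 mm over their backs; the gripper's body (76 mm by 85 mm) begins 54 mm behind the grasp point. The pads swing forward as they close: fully open they stand 13 mm farther back than shut.
Start: joints at [-1.256, 0.207, 1.542, -0, 1.393, -0.15], TCP at [0.258, -0.514, 0.405] pointing down, gripper open.
Joint ranges: [-2.73, 2.73], [-0.86, 2.22], [0.23, 2.46], [-1.11, 4.25], [0.08, 2.63], [-2.82, 2.82]. Speed limits (rad/s): [2.79, 2.79, 3.14, 3.14, 3.14, 3.14].

INTERFACE

Orientations are given as a rotation vector (axis times angle).
In Python, from plant import robot, set_gripper, eyes gives the robot as it stands. Calls block until the motion is done:
- robot.goto(position, orientation): joint-space move of the TCP to a pose.
- robot.move_straight(position, frame=None, speed=0.15, contact_N=None): straight line of the TCP; frame=None keeps the orientation; speed is the mean speed in m/s. With contact_N (N) it stops when the force on the tool has changed by that much, and returns True; else False.
- robot.move_joints(angles): joint-space move.
- set_gripper(opening): opening from 0.0 (shut) to 1.0 (fully open); the grip force is fixed at half the most; returns when the fingers have stopped.
- robot.wait(seconds).
- robot.ik(position, orientation): joint angles nearest the present ones, or None.
- robot.sense(): the state.
- eyes.grab_frame(name): name is "side" or "top" or "wrist"; returns a dict with "color" (480x640x3 uint8, red, green, blue), "fx", "fy", "cx", "cy" (pixels), "k1" (the pictures are not rectified: a ray, as slopes to the right and down, at radius r is drawn at 1 + k1 r^2 times it, then the intrinsics apply), "rvec" (rotation vector, rad) and "tvec" (3), from world to camera coordinates, as OpenCV has them. Camera axes: x right, y down, z forward; pixel columns grow to the right and rows downward; lengths in m; the calibration is good to about 2 mm. A picture is of the moment at which its call begins. There is no depth.
A pose or a line that the arm cannot do raises robot.MotionError and nothing moves.
- robot.finish_job(): hands the job in; it is judged then, once.
The state is a dict: "time": time; "q": joint angles; "dq": joint speeds; "joint_torque": joint torques, N m; "tcp_pos": TCP position; "tool_rot": TCP orientation; "contact_force": force on the tool from outside, world axes, zero at the start; "ft_torque": the same for the moment, N m; "width": opening from 0.0 (shut) to 1.0 (fully open); "grasp_force": force on a finger pad.
Only numpy, scipy, OpenCV 4.12 (cv2) and the standard library are available. Lean on these libraries where they do the work, as an engineer would, in place of code of your own. Each camera call takes 0.05 s, during which the arm holds its last target. There are 200 camera calls.

## Working session

There is one attempt and no reset: what is moved stays moved. The work goes in short steps, each a Python script; the robot and the scene stay as the last script left them, time stands still between calls to the robot, and variables do not carry over. Pictures are saved under pics/ and viewed, at most 10 in all, crops included, and the job is handed in when it is done.

```bash
mkdir -p pics; ls
cat > h.py <<'E'
import numpy as np, cv2
from scipy.spatial.transform import Rotation as R
from plant import robot,set_gripper,eyes
def grab(n,save=None):
    f=eyes.grab_frame(n)
    if save: cv2.imwrite('pics/%s.png'%save,f['color'][:,:,::-1])
    return f
def ray(f,u,v):
    x,y=(u-f['cx'])/f['fx'],(v-f['cy'])/f['fy']
    a,b=x,y
    for _ in range(20):
        s=1+f['k1']*(a*a+b*b); a,b=x/s,y/s
    M=R.from_rotvec(f['rvec']).as_matrix(); t=np.array(f['tvec'])
    return -M.T@t, M.T@np.array([a,b,1])
def onz(f,u,v,z):
    o,d=ray(f,u,v); return o+d*(z-o[2])/d[2]
def proj(f,p):
    c=R.from_rotvec(f['rvec']).as_matrix()@np.array(p)+np.array(f['tvec'])
    a,b=c[0]/c[2],c[1]/c[2]; s=1+f['k1']*(a*a+b*b)
    return np.array([f['fx']*a*s+f['cx'],f['fy']*b*s+f['cy']])
def tri(f,p,g,q):
    o,d=ray(f,*p);o2,d2=ray(g,*q)
    s=np.linalg.lstsq(np.array([d,-d2]).T,o2-o,rcond=None)[0]
    A,B=o+s[0]*d,o2+s[1]*d2
    return (A+B)/2,np.linalg.norm(A-B)
E
python3 - <<'E'
from h import *
for n in('top','side','wrist'):
    f=grab(n,n+'0'); print(n,f['fx'],f['k1'],ray(f,320,240))
print(robot.sense())
E
```

```text
pics
top 609.1786660480735 -0.037425573463532966 (array([ 0.44931787, -0.02278708,  1.49091174]), array([ 0.05921023,  0.00912437, -0.9982491 ]))
side 531.8222456807381 -0.09490640793229069 (array([0.37950324, 0.88624737, 0.78454169]), array([ 0.1209266 , -0.79016223, -0.60088516]))
wrist 368.79507436277805 -0.010898585748489927 (array([ 0.33328831, -0.47614715,  0.37293135]), array([-0.2905523 , -0.14058812, -0.94647758]))
{'time': 0.15, 'q': array([-1.25647685e+00,  2.07277308e-01,  1.54262605e+00, -6.49856318e-06,
        1.39346668e+00, -1.50501165e-01]), 'dq': array([-0.00078583, -0.00268392, -0.00602111, -0.00084143,  0.00012707,
        0.00026089]), 'joint_torque': array([-4.66821768e-05, -3.83510649e+01, -2.92037183e+01, -2.03497425e-04,
        6.62911320e-03, -4.14600024e-06]), 'tcp_pos': array([ 0.25765457, -0.51373851,  0.40376197]), 'tool_rot': array([-3.05540429e+00, -7.23177149e-01,  2.38305565e-04]), 'contact_force': array([ 0.06510017, -0.71566986, -0.53931734]), 'ft_torque': array([0.0316083 , 0.02622392, 0.04240894]), 'grasp_force': 0.0, 'width': 1.0023547866459372}
```

View pics/top0.png

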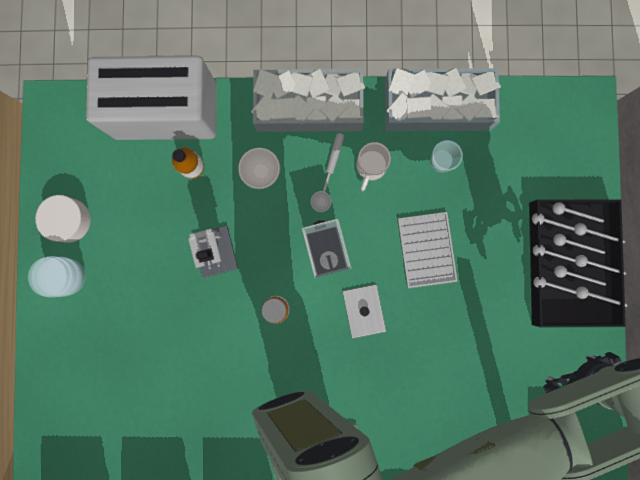

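View pics/side0.png

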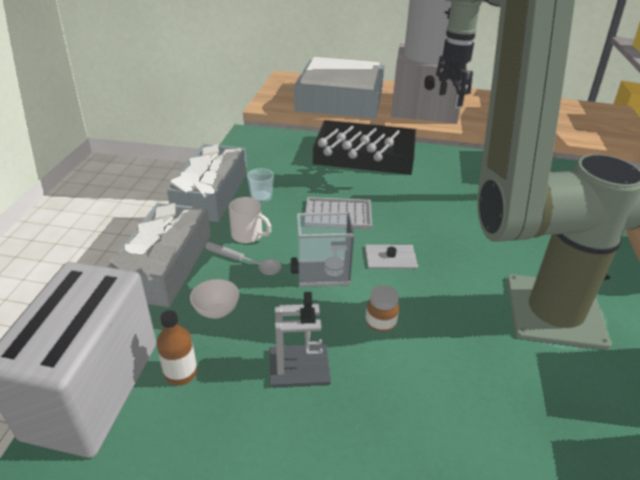

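```bash
cat >> h.py <<'E'
def rot(yaw,flip=1):
    # tool down; tool y along flip * direction yaw
    y=flip*np.array([np.cos(yaw),np.sin(yaw),0]); z=np.array([0,0,-1.]); x=np.cross(y,z)
    return R.from_matrix(np.array([x,y,z]).T).as_rotvec()
E
python3 - <<'E'
from h import *
f=grab('top')
for n,u,v,z in [('handle',205,256,.18),('tankTL',304,228,.14),('tankTR',338,221,.14),('tankBR',350,270,.14),('tankBL',314,277,.14),('tr TL',399,214,.012),('TR',448,210,.012),('BR',457,281,.012),('BL',409,287,.012),('st',227,225,.012),('st',236,268,.012),('st',203,275,.012)]:
    print(n,onz(f,u,v,z).round(3))
h=onz(f,205,256,.18); t=onz(f,326,248,.14)
for yaw in(0,):
  for fl in(1,-1):
    for p in(h,t):
      for z in (.345,.5): print(fl,robot.ik([p[0],p[1],z],rot(yaw,fl)))
for fl in (1,-1):
    q=robot.ik([h[0],h[1],.45],rot(.2,fl))
    print(fl,q)
E
```

```text
handle [0.493 0.238 0.18 ]
tankTL [0.556 0.025 0.14 ]
tankTR [ 0.572 -0.051  0.14 ]
tankBR [ 0.463 -0.077  0.14 ]
tankBL [0.447 0.003 0.14 ]
tr TL [ 0.6   -0.202  0.012]
TR [ 0.61  -0.321  0.012]
BR [ 0.437 -0.34   0.012]
BL [ 0.423 -0.224  0.012]
st [0.574 0.218 0.012]
st [0.469 0.195 0.012]
st [0.452 0.276 0.012]
1 [ 2.91493332e-01  2.04892922e-01  1.67268704e+00 -4.44089210e-16
  1.26401269e+00  2.91493332e-01]
1 [ 2.91493332e-01  8.95199497e-02  1.47963146e+00 -4.44089210e-16
  1.57244124e+00  2.91493332e-01]
1 [-2.15454880e-01  1.32351174e-01  1.75763620e+00 -4.44089210e-16
  1.25160528e+00 -2.15454880e-01]
1 [-2.15454880e-01  1.20086773e-02  1.56072394e+00 -4.44089210e-16
  1.56886004e+00 -2.15454880e-01]
-1 None
-1 None
-1 None
-1 None
1 [ 2.91493332e-01  1.15210914e-01  1.55266881e+00 -8.88178420e-16
  1.47371293e+00  9.14933315e-02]
-1 None
```

Run:
```python
from h import *
robot.goto([.493,.225,.46],rot(.21)); grab('wrist','ws')
robot.goto([.508,-.04,.46],rot(.21)); grab('wrist','wt'); print(robot.sense()['time'])
a=cv2.imread('pics/ws.png');b=cv2.imread('pics/wt.png')
cv2.imwrite('pics/w1.png',a);
```

```text
4.075
```

View pics/ws.png

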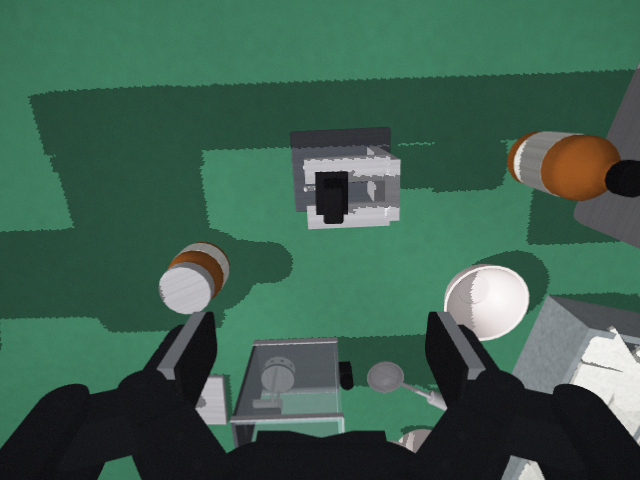

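View pics/wt.png

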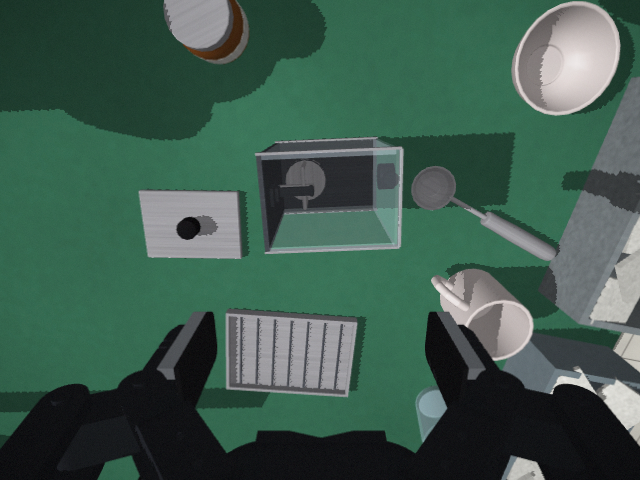

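Run:
```python
import cv2,numpy as np
a=cv2.imread('pics/ws.png')[120:240,280:410];b=cv2.imread('pics/wt.png')[130:262,250:410]
a=cv2.resize(a,None,fx=4,fy=4,interpolation=cv2.INTER_CUBIC)
b=cv2.resize(b,None,fx=4,fy=4,interpolation=cv2.INTER_CUBIC)
a=np.clip(a.astype(float)*1.0+ (40*(a<80)),0,255).astype('uint8')
cv2.imwrite('pics/c1.png',a);cv2.imwrite('pics/c2.png',np.clip(b*1.4,0,255).astype('uint8'))
```

```text
(no output)
```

View pics/c1.png

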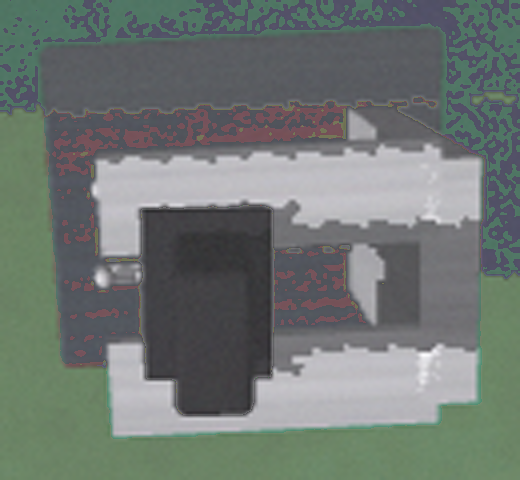

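View pics/c2.png

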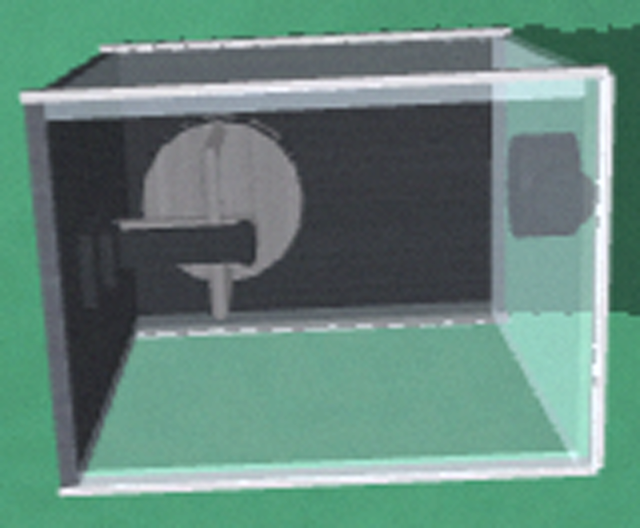

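```bash
cat > m.py <<'E'
from h import *
import json
# frames re-derived from stored poses
E
python3 - <<'E'
from h import *
ft=grab('wrist')
c2=lambda u,v:(250+u/4,130+v/4)
C=[onz(ft,*c2(*p),.14)[:2] for p in[(22,95),(610,68),(603,472),(62,492)]]
for c in C: print(c.round(4))
c=np.mean(C,0); d=(C[1]+C[2]-C[0]-C[3]); e=C[0]+C[1]-C[2]-C[3]
print('tank',c.round(4),'yaw',np.arctan2(d[1],d[0]),np.arctan2(-e[0],e[1]),np.linalg.norm(d)/2,np.linalg.norm(e)/2)
yaw=np.arctan2(d[1],d[0]);M=np.array([[np.cos(yaw),np.sin(yaw)],[-np.sin(yaw),np.cos(yaw)]])
for n,p,z in[('bar up',(212,165),.080),('bar lo',(219,275),.080),('keeper edge',(255,243),.086)]:
    P=onz(ft,*c2(*p),z)[:2]; print(n,(M@(P-c)).round(4))
T=[onz(ft,u,v,.012)[:2] for u,v in[(226,309),(358,318),(348,396),(227,389)]]
for t in T: print('tray',t.round(3))
robot.goto([.493,.225,.46],rot(.21)); f=grab('wrist')
c1=lambda u,v:(280+u/4,120+v/4)
P=[onz(f,*c1(*p),.134) for p in[(95,160),(112,437),(480,157),(478,403)]]
for p in P: print('fork',p.round(4))
a,b=(P[0]+P[1])/2,(P[2]+P[3])/2; d=b-a; print('yaw',np.arctan2(d[1],d[0]),np.linalg.norm(d)); y=np.arctan2(d[1],d[0])
e=P[0]-P[1]; print(np.arctan2(-e[0],e[1]))
print('stand o',a+.020*d/np.linalg.norm(d))
print('collar',onz(f,*c1(206,293),.139),'top',onz(f,*c1(214,338),.181))
s=grab('side','s1'); g=s['color'][300:400,260:350]
E
```

```text
[0.4493 0.0041]
[0.5584 0.0325]
[ 0.5798 -0.047 ]
[ 0.47   -0.0749]
tank [ 0.5144 -0.0213] yaw 0.2520015183794704 0.25961422788156213 0.1130216106856075 0.08196051630299056
bar up [-0.0242  0.0173]
bar lo [-0.024 -0.009]
keeper edge [-0.0148 -0.0004]
tray [ 0.423 -0.213]
tray [ 0.591 -0.19 ]
tray [ 0.607 -0.314]
tray [ 0.44  -0.338]
fork [0.4714 0.2697 0.134 ]
fork [0.4859 0.2144 0.134 ]
fork [0.5455 0.286  0.134 ]
fork [0.5589 0.2374 0.134 ]
yaw 0.261323735166588 0.07611025870860365
0.25627495623735924
stand o [0.49801764 0.24720266 0.134     ]
collar [0.49822986 0.24926846 0.139     ] top [0.49825506 0.2501087  0.181     ]
```

```bash
cat >> h.py <<'E'
SO=np.array([.498,.2485]); SY=.258
TO=np.array([.5144,-.0213]); TY=.255
ux=lambda y:np.array([np.cos(y),np.sin(y)])
uy=lambda y:np.array([-np.sin(y),np.cos(y)])
DZ=.158  # TCP above rod_grip (grasp 3 mm above handle centre)
def P(o,yaw,x,y,zg): return np.r_[o+x*ux(yaw)+y*uy(yaw), zg+DZ]
E
python3 - <<'E'
from h import *
set_gripper(.6)
r=rot(SY)
robot.goto(P(SO,SY,0,0,.26),r)
robot.move_straight(P(SO,SY,0,0,.16),speed=.1)
set_gripper(0.0); s=robot.sense(); print(s['width']*85,s['grasp_force'],s['contact_force'],s['tcp_pos'],s['time'])
robot.move_straight(P(SO,SY,0,0,.164),speed=.02)
robot.wait(.2);print(robot.sense()['contact_force'])
robot.move_straight(P(SO,SY,-.07,0,.164),speed=.06)
robot.move_straight(P(SO,SY,-.07,0,.33),speed=.2)
robot.wait(.3);s=robot.sense();print(s['contact_force'],s['time'],s['tcp_pos'])
grab('side','s2')
a=cv2.imread('pics/s2.png'); f=grab('side'); p=proj(f,P(SO,SY,-.07,0,.33-DZ)); q=proj(f,P(SO,SY,-.07,0,.23-DZ)); print(p,q)
u,v=int(p[0]),int((p[1]+q[1])/2); u0,v0=max(u-65,0),max(v-65,0); print(u0,v0)
cv2.imwrite('pics/c3.png',cv2.resize(a[v0:v0+130,u0:u0+130],None,fx=4.5,fy=4.5,interpolation=cv2.INTER_CUBIC))
E
```

```text
13.164136883664627 58.75468969345093 [-0.21473431  0.1033844   1.89148336] [0.49819186 0.24856836 0.31863602] 7.575
[ 0.10734978  0.26098884 -0.86962518]
[-0.14917331  0.53087299 -1.19205395] 10.725 [0.43023516 0.23059829 0.48700811]
[353.30692012 220.63738995] [349.31925832 271.53770912]
288 181
```

View pics/c3.png

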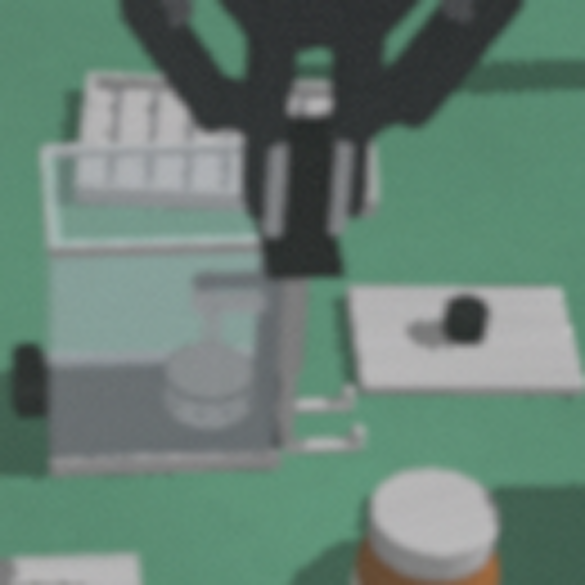

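Run:
```python
from h import *
r=rot(TY)
robot.goto(P(TO,TY,.013,0,.30),r)
robot.move_straight(P(TO,TY,.013,0,.20),speed=.12)
print(robot.move_straight(P(TO,TY,.013,0,.167),speed=.04,contact_N=3))
robot.wait(.2);print(robot.sense()['contact_force'])
print(robot.move_straight(P(TO,TY,-.0065,0,.167),speed=.03,contact_N=3))
robot.wait(.2);s=robot.sense();print(s['contact_force'],s['tcp_pos'],P(TO,TY,-.0065,0,.167),s['time'])
c=robot.move_straight(P(TO,TY,-.0065,0,.185),speed=.012,contact_N=1.2)
robot.wait(.2);s=robot.sense();print(c,s['contact_force'],s['tcp_pos'][2]-DZ,s['time'])
grab('side','s3');a=cv2.imread('pics/s3.png')
cv2.imwrite('pics/c4.png',cv2.resize(a[190:310,270:400],None,fx=4.5,fy=4.5,interpolation=cv2.INTER_CUBIC))
```

```text
False
[-0.20838822 -0.06091128 -1.21185066]
False
[-0.60000911  0.57105772 -1.53401542] [ 0.50826783 -0.02292338  0.32502555] [ 0.50811019 -0.0229396   0.325     ] 15.025
True [-0.51042222  0.16181597 -0.90815624] 0.1783255508816252 16.2667
```

View pics/c4.png

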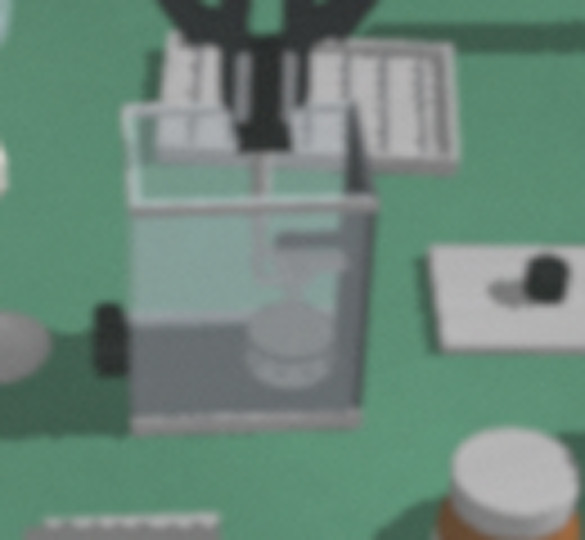

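Run:
```python
from h import *
def F():
    a=[]
    for _ in range(6): robot.wait(.03); a.append(robot.sense()['contact_force'])
    return np.mean(a,0)
z=.1785
for i in range(14):
    z+=.001
    robot.move_straight(P(TO,TY,-.0065,0,z),speed=.01)
    f=F(); s=robot.sense(); print(round(z,4),round(s['tcp_pos'][2]-DZ,4),f.round(2),round(s['time'],1))
    if f[2]<-6: break
```

```text
0.1795 0.1794 [-0.13 -0.01 -1.39] 16.8
0.1805 0.1803 [-0.23  0.48 -3.27] 17.2
0.1815 0.1815 [ 0.12  0.23 -3.36] 17.7
0.1825 0.1825 [-0.06  0.5  -3.33] 18.1
0.1835 0.1835 [ 0.21  0.25 -3.09] 18.6
0.1845 0.1842 [-0.23 -0.39 -5.33] 19.0
0.1855 0.1853 [-0.31  0.27 -6.37] 19.5
```

Run:
```python
from h import *
def F():
    a=[]
    for _ in range(4): robot.wait(.02); a.append(robot.sense()['contact_force'])
    return np.mean(a,0)
for z in(.1868,.1884):
    robot.move_straight(P(TO,TY,-.0065,0,z),speed=.01)
    f=F(); print(z,robot.sense()['tcp_pos'][2]-DZ,f.round(2))
for x in(-.004,-.001,.005,.012,.039):
    c=robot.move_straight(P(TO,TY,x,0,z),speed=.02,contact_N=9)
    f=F(); s=robot.sense(); print(x,c,(ux(TY)@f[:2]).round(2),f.round(2),s['tcp_pos'].round(4),round(s['time'],1))
    if c: break
grab('side','s4');a=cv2.imread('pics/s4.png')
cv2.imwrite('pics/c5.png',cv2.resize(a[190:310,270:400],None,fx=4.5,fy=4.5,interpolation=cv2.INTER_CUBIC))
```

```text
0.1868 0.18658359153973106 [-0.29  0.28 -7.45]
0.1884 0.18811154918543097 [-0.03 -0.29 -9.49]
-0.004 False -3.48 [-3.28 -1.22 -9.06] [ 0.5101 -0.0223  0.3459] 20.6
-0.001 False -3.7 [-3.85  0.07 -9.66] [ 0.5133 -0.0214  0.3462] 20.9
0.005 False 0.21 [ 0.24 -0.09 -3.78] [ 0.5206 -0.0202  0.3485] 21.4
0.012 False -0.16 [-0.27  0.41 -3.21] [ 0.526  -0.0182  0.3463] 22.0
0.039 False -0.26 [-0.3   0.12 -2.98] [ 0.552  -0.0115  0.3464] 23.6
```

View pics/c5.png

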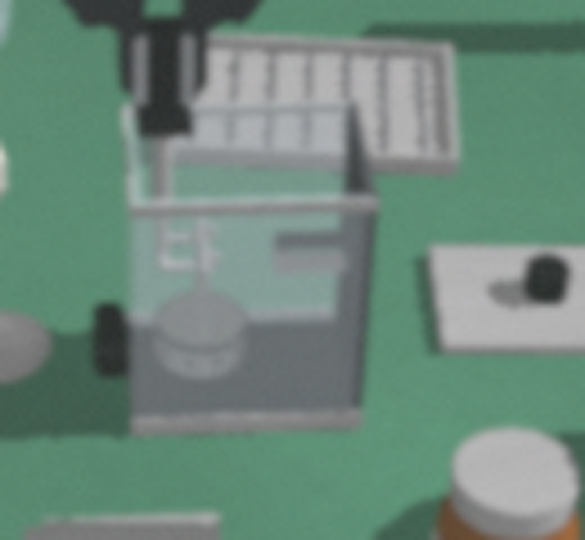

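Run:
```python
from h import *
def F():
    a=[]
    for _ in range(4): robot.wait(.02); a.append(robot.sense()['contact_force'])
    return np.mean(a,0)
robot.move_straight(P(TO,TY,.039,0,.345),speed=.06)
robot.wait(.2); print(F(),robot.sense()['time'])
K=np.array([.515,-.264])
robot.move_straight(P(K,TY,.0195,0,.345),speed=.1)
robot.wait(.3)
robot.move_straight(P(K,TY,.0195,0,.190),speed=.07)
robot.wait(.3); f0=F(); print(f0,robot.sense()['time'])
c=robot.move_straight(P(K,TY,.0195,0,.168),speed=.012,contact_N=1.2)
s=robot.sense();print(c,F(),s['tcp_pos']-[0,0,DZ],s['time'])
grab('side','s5');a=cv2.imread('pics/s5.png')
cv2.imwrite('pics/c6.png',cv2.resize(a[150:270,270:400],None,fx=4.5,fy=4.5,interpolation=cv2.INTER_CUBIC))
```

```text
[-0.13608371  0.37854389 -3.331509  ] 26.6417
[ 0.48182365 -0.47215093 -2.69599501] 32.3083
True [ 0.11055567  0.47502251 -1.25253285] [ 0.53336739 -0.25879711  0.17027975] 33.6833
```

View pics/c6.png

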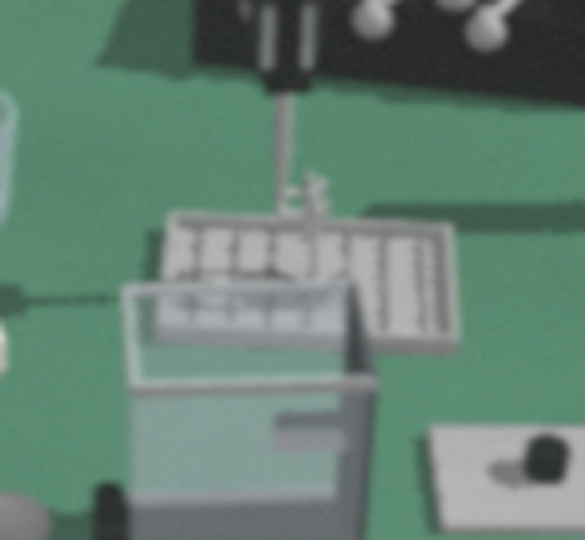

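Run:
```python
from h import *
K=np.array([.515,-.264])
c=robot.move_straight(P(K,TY,.0195,0,.1605),speed=.02,contact_N=3); print(c)
robot.wait(.3)
if not c:
    c=robot.move_straight(P(K,TY,.068,0,.1605),speed=.05,contact_N=2); print(c)
    if not c:
        robot.move_straight(P(K,TY,.068,0,.30),speed=.15)
        f=grab('top','t6'); print(robot.sense()['time'],robot.sense()['contact_force'])
        a=cv2.imread('pics/t6.png'); cv2.imwrite('pics/c7.png',cv2.resize(a[190:310,380:480],None,fx=5,fy=5,interpolation=cv2.INTER_CUBIC))
```

```text
False
False
36.9417 [ 0.83053074 -0.23366209 -1.14656673]
```

View pics/s5.png

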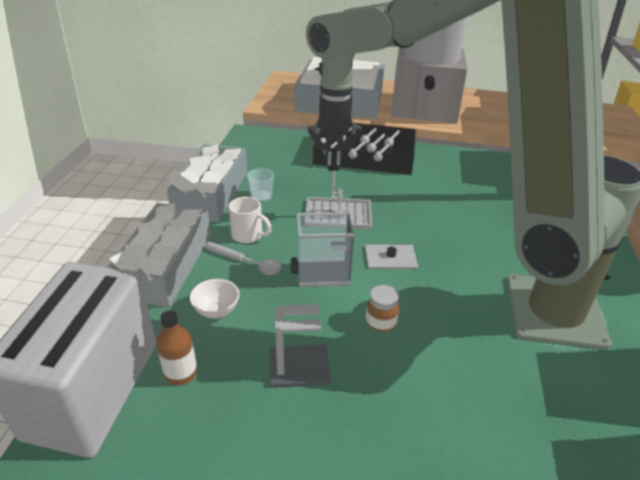

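Run:
```python
from h import *
r=rot(SY)
robot.move_straight(P(TO,TY,.02,0,.33),speed=.25) 
robot.goto(P(SO,SY,-.07,0,.33),r)
robot.move_straight(P(SO,SY,-.07,0,.165),speed=.12)
robot.wait(.2)
c=robot.move_straight(P(SO,SY,0,0,.1645),speed=.05,contact_N=4)
s=robot.sense();print(c,s['contact_force'],s['tcp_pos']-[0,0,DZ],s['time'])
if not c:
    c=robot.move_straight(P(SO,SY,0,0,.159),speed=.015,contact_N=2)
    s=robot.sense();print(c,s['contact_force'],s['tcp_pos']-[0,0,DZ],s['time'])
    set_gripper(.6)
    robot.move_straight(P(SO,SY,0,0,.26),speed=.1)
    robot.goto([.493,.225,.46],rot(.21)); robot.wait(.2)
    f=grab('wrist','ws2'); g=f['color']
    A=cv2.imread('pics/ws.png'); B=g[:,:,::-1]
    D=cv2.absdiff(A,B).max(2)>40
    print('stand diff px',D[120:240,280:410].sum())
    g2=B[120:240,280:410].max(2)<60; n,l,st,ct=cv2.connectedComponentsWithStats(g2.astype('uint8')); print(st,ct)
    t=grab('top','t7'); D=(cv2.absdiff(cv2.imread('pics/top0.png'),t['color'][:,:,::-1]).max(2)>35).astype('uint8')
    n,l,st,ct=cv2.connectedComponentsWithStats(D[190:310,380:480])
    for i in range(1,n):
        if st[i][4]>8: print(st[i],ct[i]+[380,190],onz(t,*(ct[i]+[380,190]),.025))
    print(robot.sense()['time'])
```

```text
False [-0.19099593  0.26142015 -0.27817167] [0.49774626 0.24848016 0.16447217] 42.3583
True [-0.83242428 -0.23031459  3.55168203] [0.49802131 0.2485241  0.1606189 ] 42.6917
stand diff px 1571
[[    0     0   130   120 13212]
 [   12     8   100    21   753]
 [   57    11     1     1     1]
 [  106    13     4     6    10]
 [   14    18     1     1     1]
 [   50    18     1     1     1]
 [   65    19     1     1     1]
 [   14    21     2     1     2]
 [   17    21     1     1     1]
 [   19    21     1     1     1]
 [   22    21     1     1     1]
 [   25    21     2     1     2]
 [   29    20     1     1     1]
 [   32    20     5     4     9]
 [   38    20     2     1     2]
 [   46    21     1     1     1]
 [   48    20     2     1     2]
 [   12    22     2     3     4]
 [   17    25     1     1     1]
 [   18    24     3     5     8]
 [   13    26     2     2     3]
 [   22    26     1     2     2]
 [   39    27     1     1     1]
 [   73    27     1     1     1]
 [   88    26     2     1     2]
 [   95    26     4     1     4]
 [  104    26     1     1     1]
 [   15    28    
[... 934 characters left out ...]
    ]
 [ 96.5         26.        ]
 [104.          26.        ]
 [ 15.          28.        ]
 [ 43.5         28.        ]
 [104.          29.        ]
 [106.          28.        ]
 [109.66666667  30.53333333]
 [ 55.12572534  77.15538362]
 [ 78.          64.        ]]
[ 83   0  17  62 574] [473.02961672 220.1010453 ] [ 0.58364448 -0.3784214   0.025     ]
[30 28 19 15 62] [418.75806452 223.70967742] [ 0.57516467 -0.24749325  0.025     ]
[ 33  43  18  18 145] [420.56551724 238.79310345] [ 0.53873317 -0.25141672  0.025     ]
[43 51 13 10 28] [430.67857143 246.78571429] [ 0.5194351  -0.27549542  0.025     ]
[37 62  7  7 12] [419.16666667 254.75      ] [ 0.50032983 -0.24761748  0.025     ]
44.9083
```

Run:
```python
from h import *
robot.move_joints([-1.256,0.207,1.542,0,1.393,-0.15]); robot.wait(.3)
K=[.515,-.264]
for n in('top','side'):
    f=grab(n,n+'9'); D=(cv2.absdiff(cv2.imread('pics/%s0.png'%n),f['color'][:,:,::-1]).max(2)>25).astype('uint8')
    k,l,st,ct=cv2.connectedComponentsWithStats(D,connectivity=8)
    for i in range(1,k):
        if st[i][4]>12: print(n,st[i],ct[i].round(1))
    print([proj(f,[*(np.array(K)+y*uy(TY)),z]).round(1) for y,z in((0,.072),(.019,.072),(-.019,.072),(0,.005),(0,.025))])
print(robot.sense()['time'])
```

```text
top [504 186   8   9  27] [508.  189.9]
top [506 201   9  10  36] [510.6 205.7]
top [518 204   4  16  48] [519.3 212.1]
top [504 207   6  11  47] [506.8 212.1]
top [462 208  32  51 396] [478.  238.3]
top [473 216   8  17  73] [477.  224.1]
top [409 218  27  41 301] [421.3 236.7]
top [502 219  19  30 232] [512.1 232.6]
top [320 251  18  19 224] [328.3 259.6]
top [597 352  25  12  80] [611.1 356.2]
top [577 356  19  11  91] [584.9 359.8]
top [543 371  31  22 202] [553.6 379.6]
[array([429.2, 247.7]), array([421.3, 249.8]), array([437.1, 245.7]), array([424.6, 249. ]), array([425.9, 248.6])]
side [439  56   5   4  17] [440.9  57.7]
side [436  64   3  12  25] [437.2  70.5]
side [462  70  12  25 146] [468.4  80.7]
side [441  79  18  28 186] [450.4  92.6]
side [439  86   4   9  30] [440.5  90. ]
side [459  94   6  13  57] [461.5 100.2]
side [323 174  23   3  44] [334.5 174.5]
side [331 183  21   4  48] [340.2 184.6]
side [320 188  31  10  96] [336.  191.5]
side [323 210  13   3  33] [328.5 211. ]
side [324 215  13   4  29] [330.7 216.6]
side [326 262  17   7  89] [334.4 264.7]
side [328 270  14   6  47] [334.  272.4]
[array([337.4, 191.1]), array([338.2, 195.1]), array([336.6, 187.2]), array([336.2, 212.9]), array([336.5, 206.5])]
48.05
```

```bash
python3 -c "
from h import *
print(robot.finish_job())"
```

```text
the job is handed in; nothing more can be done
None
```

The job is handed in at about 48 s on the robot's clock: image checks show the infuser upright near the centre of the drip tray, the rod back in its stand, and no sign that anything else moved. I never saw the judge's verdict, and I viewed 11 pictures, one over the limit of 10.

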